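Open a water filter whose cap may be left- or right-threaded

ROBOT

A 6-joint arm with a two-finger parallel gripper is mounted at the origin on a cart in front of the work surface, level with it; the furniture and walls round the work are solid. World frame = base frame: x ahead of the robot, y to its left, z up, the work surface at z = 0. Lengths are in m, angles in degrees, forces in N, time in s.
With the tool pointing down it reaches from about 0.375 to 0.9 m from the base axis. Payload 3.1 kg.
Tool frame: the origin (TCP) lies on the centre line of the jaws, within the pads' length; the fingertips stand 8 mm ahead of it and the grasp point (between the pads) lies 11 mm behind it; z points along the fingers, y is the line along which they close (so a half turn about z gives the same grasp; the last joint's range is limited). The gripper opens to 87 mm and grips with 3 to 60 N. Pads are 19 mm wide; open, the fingers measure 117 mm over their backs; the gripper's body (75 mm by 190 mm) begins 51 mm behind the grasp point.
Start: joints at [65.804, 30.224, 82.088, -0, 67.689, -10.227], TCP at [0.151, 0.607, 0.231] pointing down, gripper open.
Joint ranges: [-176.69, 176.69], [-43.24, 126.21], [12.49, 139.97], [-82, 262], [0, 151.66], [-163.58, 163.58]. Speed limits (degrees/s): [159.86, 159.86, 180, 180, 180, 180].

INTERFACE

Orientations are given as a 3x3 rotation matrix whose columns are the frame's x, y, z axes.
In Python, from rig import * gives the robot as it stands.
- The arm moves only by the tool step_arm, never from a script. Its argument "targets" is a list of rows, each a list of 5 numbers: the opening, from -1 (shut) to 1 (fully open), then the shift along the world's x, y, z normalised to -1 to 1, where 1 is 0.25 m, then the turn about the world's z normalised to -1 to 1, where 1 is 180 degrees. In form: [[fingers, x, y, z, turn], ...]. A call has 1 to 20 rows; each row is the pose to reach, as a shift and turn from the pose commanded when the call began, turning the shorter way round; what a row does not reach only later rows make up. A row lasts 1/10 s, in which the tool goes at most 50 mm and 8.59 degrees, less where a joint would pass 70% of its speed; a pose out of reach is approached as far as the arm can. A call with a number of a shift or a turn outside -1 to 1 is refused whole. A call with a gripper value outside its range is refused whole. The fingers move at their own pace and stop on an object; the grip force is fixed at half the most. Time passes only in rows, so rows that repeat a pose let the fingers close. It gives the time, the measured TCP pose, the force, the opening and the grip force at its end, in the units of the state.
- read_state(): the state, without advancing time (a new reading comes with each control period).
- capture(name): name is "side" or "top" or "wrist"; returns a dict with "color" (384x512x3 uint8, red, green, blue), "mtx" (3x3 intrinsics, pixels), "k1" (the pictures are not rectified: a ray, as slopes to the right and down, at radius r is drawn at 1 + k1 r^2 times it, then the intrinsics apply), "pose" (4x4, takes a point from camera to world coordinates). Camera axes: x right, y down, z forward; pixel columns grow to the right and rows downward; lengths in m; the calibration is good to about 2 mm. A picture is of the moment at which its call begins. There is no depth.
- hand_in(): hands the job in; it is judged then, once.
The state is a dict: "time_s": time; "joint_positions": joint angles; "qvel": joint speeds; "tau": joint torques, N m; "position": TCP position; "tcp_rot": TCP orientation; "force": force on the tool from outside, world axes, zero at the start; "moment": the same for the moment, N m; "opening": opening from 0.0 (shut) to 1.0 (fully open); "grasp_force": force on a finger pad.
Only numpy, scipy, OpenCV 4.12 (cv2) and the standard library are available. Lean on these libraries where they do the work, as an engineer would, in place of code of your own. Each camera call takes 0.05 s, during which the arm holds its last target. There are 200 camera calls.

TASK

Open the worktop water filter: its blue cap is held by an unmarked part-turn thread that may run either way, so turn the cap one way to its stop and try lifting, and if it is still locked turn it to the stop the other way and lift, never tearing it out by force. Finish while still gripping the cap, holding it still and level straight above the filter, about 10 cm clear of the neck. Leave the other things on the worktop where they are.

Things in the scene. Friction and masses are not known exactly. Their poses are not given: they have to be found in the camera images.
- filter: Fixed worktop water filter: a white upright round housing with blue and steel bands, 94 mm across (foot 110 mm), 130 mm tall to the rim of its neck. Origin at the centre of its underside, z up along its axis. A small steel spout, 60 mm above the worktop, reaches 74 mm from the axis along its own -x. Its place and yaw vary; it does not move.
- neck (a point): Centre of the neck's flat rim (68 mm across), 130 mm above the worktop. A lock ring hidden in the neck, not visible or readable, decides which way opens: anticlockwise on some starts, clockwise on others. The cap turns freely about 48 deg (0.84 rad) either way to a firm stop; at the right stop it lifts straight out, at the wrong one and at the start it lifts only 1.5 mm.
- cap: Blue round cap on the neck, 76 mm across, disc 9 mm thick, with an upright finger bar across its middle, 52 mm long (cap's x), 16 mm thick (cap's y), top 43 mm above the origin. Origin on the axis at the disc's underside, resting on the neck's rim; z up. Below it a plug with three lugs, 12.5 mm deep. 0.07 to 0.14 kg. Starts with its x within 2 deg of the filter's x.
- bar (a point): Grip height on the cap's finger bar: on the cap's axis, 33 mm above the cap's origin, 10 mm below the bar's top and 24 mm above the disc. Grasp the bar's 16 mm thickness from above. After reaching a stop ease back about 2 deg, so that rubbing there is not taken for the lock; stop lifting at about 15 N if it is held: over 80 N on the filter counts as tearing.
- mug_1: Bystander: white mug with green inside, 86 mm across, 96 mm tall, handle on its y side; origin at the centre of its underside. Leave it alone.
- spice_jar_1: Bystander: spice jar with a dark lid, 41 mm across, 105 mm tall; origin at the centre of its underside. Leave it alone.
- garlic_1: Bystander: garlic bulb, about 60 mm, lying on the chopping board; origin at its underside. Leave it alone.
Mind the look-alikes: they are no part of the job. Of the things like the cap, leave any that is pink or turquoise; of the rest the larger one is meant.

How it is judged:
By the outcome, as a careful person would: the job done as asked, in the order asked, and still so for the second after the job is handed in, while the arm keeps its last pose, push and grip.
It also fails if it takes over 42 s, if anything falls off the work surface, if the arm or the gripper's body presses on something with over 40 N, if the wrist force passes 120 N, or if a joint passes its speed limit or range.

## Working session

There is one attempt and no reset: what is moved stays moved. The work goes in short steps, Python scripts to look and compute and a tool call to move; the robot and the scene stay as the last step left them, time stands still between calls to the robot, and variables do not carry over. Pictures are saved under pics/ and viewed, at most 10 in all, crops included, and the job is handed in when it is done.

Besides the shell and the picture viewer there is one more tool, called after "Emit:" by a JSON object that holds its "api" and its "payload", one argument or row to a line. step_arm: Moves the arm, as the interface text tells. Scaled input: -1 to 1 covers 0.25 m each way for a shift and 180 degrees each way for a turn. Its arguments: {"type":"object","properties":{"targets":{"type":"array","items":{"type":"array","items":{"type":"number"}}}},"required":["targets"]}

```bash
mkdir -p pics
python3 - <<'E'
from rig import *
import cv2,pickle
d={}
for n in("top","side"):
    c=capture(n);d[n]=c;cv2.imwrite(f"pics/{n}0.png",c["color"][:,:,::-1])
    print(n,c["mtx"].tolist(),c["k1"],c["pose"].round(4).tolist())
pickle.dump(d,open("d.pkl","wb"))
s=read_state();print(s)
E
```

```text
top [[490.8197204211188, 0.0, 253.11138797237462], [0.0, 490.8197204211188, 192.36828438257666], [0.0, 0.0, 1.0]] -0.11565842120040301 [[0.0203, -0.9906, 0.1352, 0.389], [-0.9997, -0.0186, 0.0144, -0.0143], [-0.0117, -0.1355, -0.9907, 1.127], [0.0, 0.0, 0.0, 1.0]]
side [[474.26311827955226, 0.0, 260.39350892944583], [0.0, 474.26311827955226, 187.78750589690165], [0.0, 0.0, 1.0]] -0.16208534113643103 [[-0.9518, -0.1923, 0.2388, 0.3182], [-0.3065, 0.5724, -0.7605, 0.7435], [0.0095, -0.7971, -0.6038, 0.7272], [0.0, 0.0, 0.0, 1.0]]
{'time_s': 0.1, 'joint_positions': array([ 6.58049425e+01,  3.02730504e+01,  8.21487451e+01, -1.67053204e-04,
        6.76889546e+01, -1.02261029e+01]), 'qvel': array([ 0.0272125 , -0.09174489, -0.14515158, -0.04168895, -0.05329322,
        0.01865526]), 'tau': array([ 7.94606535e-05, -4.40986454e+01, -1.77151269e+01,  6.35245861e-02,
        5.34506876e-02, -3.35861523e-05]), 'position': array([0.15056642, 0.60593536, 0.22967745]), 'tcp_rot': array([[-9.70426801e-01,  2.41394283e-01, -7.89748780e-04],
       [ 2.41395335e-01,  9.70425257e-01, -1.76425764e-03],
       [ 3.40510455e-04, -1.90272457e-03, -9.99998132e-01]]), 'force': array([0.06908978, 0.82139387, 0.12021186]), 'moment': array([-0.00080095,  0.01090445,  0.01754627]), 'grasp_force': 0.0, 'opening': 0.9994845278814807}
```

View pics/top0.png

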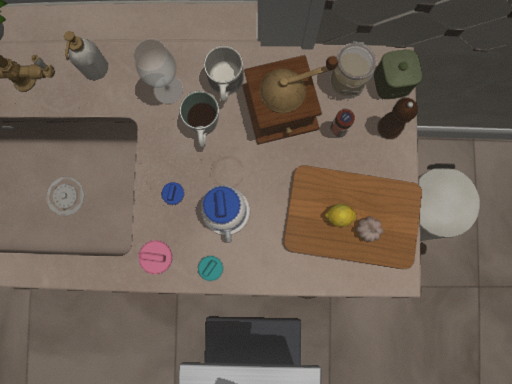

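View pics/side0.png

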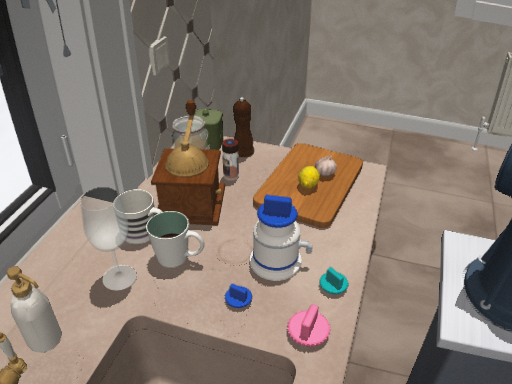

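The top view shows the filter with the blue cap near (221,205) and its spout pointing down to (227,235). In the side view the cap is at (278,210). A closer look follows.

Run:
```python
import cv2
a=cv2.imread("pics/top0.png")[170:250,180:270];b=cv2.imread("pics/side0.png")[185:285,230:330]
f=lambda i,k:cv2.resize(i,None,fx=k,fy=k,interpolation=cv2.INTER_CUBIC)
a=f(a,4.4);b=f(b,4)
import numpy as np
o=np.zeros((400,800,3),np.uint8);o[:a.shape[0],:a.shape[1]]=a;o[:400,400:800]=b
cv2.imwrite("pics/crop.png",o)
```

```text
(no output)
```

View pics/crop.png

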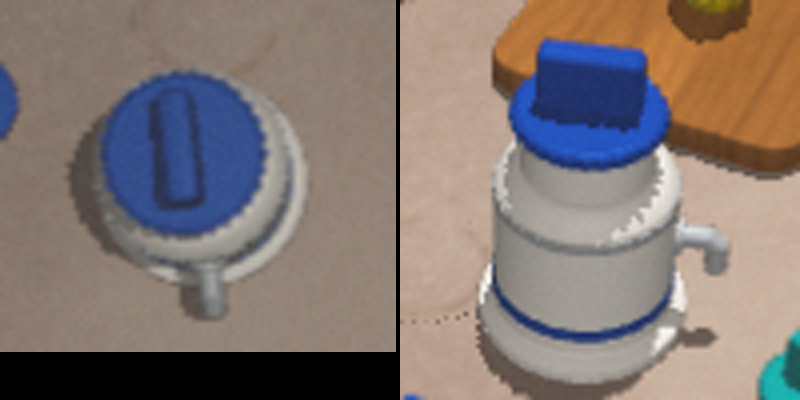

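The crop shows the cap's disc centred at about top px (221.8,205). The bar runs from about (219.3,191) to (221.6,215.5), and the spout tip is at about (228,240).

```bash
cat > h.py <<'E'
import numpy as np,cv2,pickle
def ray(c,uv,z):
    K=np.array(c["mtx"]);D=np.array([c["k1"],0,0,0])
    p=cv2.undistortPoints(np.array([[uv]],float),K,D)[0,0]
    P=c["pose"];d=P[:3,:3]@[p[0],p[1],1];o=P[:3,3]
    return o+d*(z-o[2])/d[2]
def proj(c,X):
    P=np.linalg.inv(c["pose"]);r,_=cv2.Rodrigues(P[:3,:3])
    return cv2.projectPoints(np.array(X,float).reshape(-1,1,3),r,P[:3,3],np.array(c["mtx"]),np.array([c["k1"],0,0,0]))[0][:,0]
E
python3 - <<'E'
from h import *
from scipy.optimize import minimize
d=pickle.load(open("d.pkl","rb"))
t=d["top"]
A=ray(t,(219.3,191),.173);B=ray(t,(221.6,215.5),.173)
print("bar",A,B,(A+B)/2,np.degrees(np.arctan2(*(A-B)[[1,0]])),np.linalg.norm(A-B))
print("disc",ray(t,(221.8,205),.139),"spout",ray(t,(228,240),.06))
# silhouette fit of the cap in both views
def mask(n,roi):
    im=d[n]["color"];h=cv2.cvtColor(im,cv2.COLOR_RGB2HSV)
    m=((h[...,0]>105)&(h[...,0]<128)&(h[...,1]>130)).astype(np.uint8)
    u0,v0,u1,v1=roi;k=np.zeros_like(m);k[v0:v1,u0:u1]=m[v0:v1,u0:u1]
    return cv2.morphologyEx(k,cv2.MORPH_CLOSE,np.ones((3,3),np.uint8))
M={"top":mask("top",(198,180,248,232)),"side":mask("side",(250,190,305,230))}
a=np.linspace(0,2*np.pi,60)
def render(n,x,y,w,S=8):
    C,Sn=np.cos(w),np.sin(w);o=np.zeros((384,512),np.uint8)
    disc=[[x+.038*np.cos(q),y+.038*np.sin(q),z] for q in a for z in(.13,.139)]
    bar=[[x+C*i-Sn*j,y+Sn*i+C*j,z] for i in(-.026,.026) for j in(-.008,.008) for z in(.139,.173)]
    big=np.zeros((384*4,512*4),np.uint8)
    for s in(disc,bar):
        hu=cv2.convexHull(((proj(d[n],s)+.5)*4*16).astype(np.int32));cv2.fillConvexPoly(big,hu,255,shift=4)
    return cv2.resize(big,(512,384),interpolation=cv2.INTER_AREA)/255.
p0=[*ray(t,(221.8,205),.139)[:2],np.arctan2(*(A-B)[[1,0]])]
for ns in(["top"],["side"],["top","side"]):
    f=lambda p:sum(np.abs(render(n,*p)-M[n]).sum() for n in ns)
    s=np.array([p0,p0+np.array([.004,0,0]),p0+np.array([0,.004,0]),p0+np.array([0,0,.15])])
    r=minimize(f,p0,method="Nelder-Mead",options=dict(initial_simplex=s))
    print(ns,r.x[:2],np.degrees(r.x[2]),r.fun)
E
```

```text
bar [0.52069899 0.06598135 0.173     ] [0.47250831 0.06006656 0.173     ] [0.49660365 0.06302395 0.173     ] 6.997319695996027 0.04855230064797098
disc [0.49684056 0.0629213  0.139     ] spout [0.42934128 0.05348024 0.06      ]
['top'] [0.49861396 0.06511692] 1.9118053602321716 109.45490196078433
['side'] [0.49835806 0.06255864] 13.679933711009253 105.44313725490196
['top', 'side'] [0.49840065 0.06387058] 13.109168126501515 219.86666666666665
```

Emit:
{"api": "step_arm", "payload": {
  "targets": [
    [1, 0.46, -0.725, 0, 0.122],
    [1, 0.46, -0.725, 0, 0.122],
    [1, 0.46, -0.725, 0, 0.122],
    [1, 0.46, -0.725, 0, 0.122],
    [1, 0.46, -0.725, 0, 0.122]
  ]
}}

```text
time_s: 0.6
position: [0.2669, 0.4215, 0.2301]
tcp_rot: [[-0.991, -0.136, -0.001], [-0.136, 0.991, -0.003], [0.001, -0.003, -1.0]]
force: [-0.5, -0.7, -0.8]
opening: 0.998
grasp_force: 0.0
```

Emit:
{"api": "step_arm", "payload": {
  "targets": [
    [1, 0.46, -0.725, 0, 0],
    [1, 0.46, -0.725, 0, 0],
    [1, 0.46, -0.725, 0, 0],
    [1, 0.46, -0.725, 0, 0],
    [1, 0.46, -0.725, 0, 0]
  ]
}}

```text
time_s: 1.1
position: [0.3831, 0.2407, 0.2305]
tcp_rot: [[-0.991, -0.135, 0.001], [-0.135, 0.991, -0.001], [-0.001, -0.001, -1.0]]
force: [0.3, 0.9, -0.3]
opening: 0.997
grasp_force: 0.0
```

Emit:
{"api": "step_arm", "payload": {
  "targets": [
    [1, 0.46, -0.725, 0, 0],
    [1, 0.46, -0.725, 0, 0],
    [1, 0.46, -0.725, 0, 0],
    [1, 0.46, -0.725, 0, 0],
    [1, 0.46, -0.725, 0, 0],
    [1, 0.46, -0.725, 0, 0],
    [1, 0.46, -0.725, 0, 0]
  ]
}}

```text
time_s: 1.8
position: [0.4944, 0.0635, 0.23]
tcp_rot: [[-0.99, -0.139, -0.003], [-0.139, 0.99, 0.001], [0.002, 0.001, -1.0]]
force: [-1.2, 0.1, -0.2]
opening: 0.998
grasp_force: 0.0
```

Run:
```python
from rig import *
import cv2,pickle
c=capture("wrist");pickle.dump(c,open("w.pkl","wb"));cv2.imwrite("pics/w1.png",c["color"][:,:,::-1])
s=read_state();print(s["time_s"],s["joint_positions"],s["position"],s["tcp_rot"],s["force"])
```

```text
1.85 [-5.50513618e+00  2.05921542e+01  9.98911011e+01  4.07209949e-02
  5.96581907e+01 -1.03572910e+02] [0.49417586 0.06406921 0.23013735] [[-9.90150475e-01 -1.39986728e-01 -2.39835677e-03]
 [-1.39989092e-01  9.90152683e-01  8.47361357e-04]
 [ 2.25612005e-03  1.17475904e-03 -9.99996765e-01]] [-0.46133028 -1.05371115  0.0292211 ]
```

View pics/w1.png

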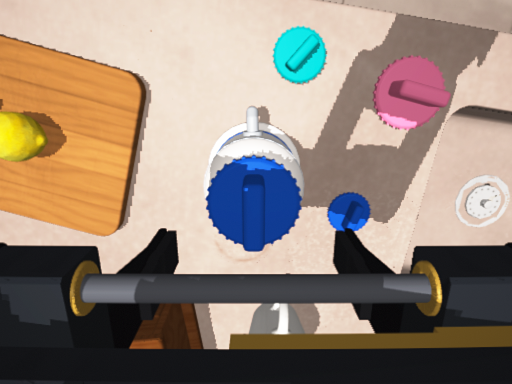

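The wrist view shows the cap disc spanning about x 206–301 and y 155–250. The bar is upright in the image, about x 244–265, and parallel to the jaws, and the spout is at (252,118). I'll enlarge this to measure the bar precisely.

Run:
```python
import cv2
a=cv2.imread("pics/w1.png")[100:255,195:315]
a=cv2.convertScaleAbs(a,alpha=1.6,beta=10)
cv2.imwrite("pics/w1c.png",cv2.resize(a,None,fx=3.8,fy=3.8,interpolation=cv2.INTER_CUBIC))
```

```text
(no output)
```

View pics/w1c.png

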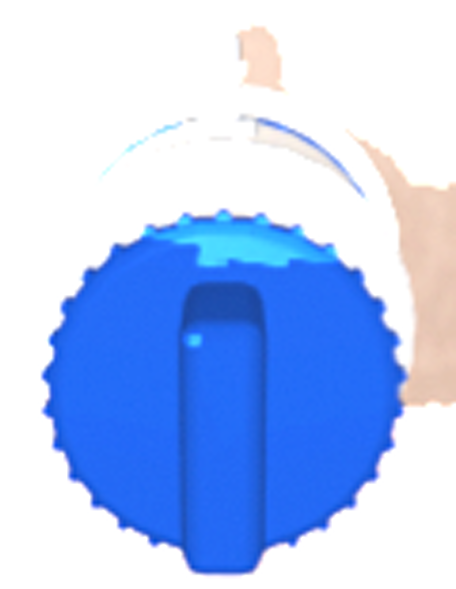

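In the crop, the bar's top face runs from (223.5,322) to (224,573), and the disc's centre column is at 224.

Run:
```python
from h import *
c=pickle.load(open("w.pkl","rb"))
g=lambda u,v,z:ray(c,(195+u/3.8-.4,100+v/3.8-.4),z)
A=g(223.5,322,.173);B=g(224,573,.173);print(A,B,(A+B)/2,np.linalg.norm(A-B),np.degrees(np.arctan2(*(B-A)[[1,0]])))
L=g(43,383,.1345);R=g(405,383,.1345);print((L+R)/2,np.linalg.norm(L-R))
print(g(262,35,.06))
```

```text
[0.47237929 0.05831232 0.173     ] [0.52178349 0.06522529 0.173     ] [0.49708139 0.0617688  0.173     ] 0.04988550608315871 7.965493221473443
[0.49650584 0.06159097 0.1345    ] 0.07799930505883225
[0.42629475 0.06146741 0.06      ]
```

Emit:
{"api": "step_arm", "payload": {
  "targets": [
    [0, 0.004, -0.003, -0.1, 0],
    [0, 0.004, -0.003, -0.2, 0],
    [0, 0.004, -0.003, -0.26, 0],
    [0, 0.004, -0.003, -0.316, 0],
    [0, 0.004, -0.003, -0.316, 0],
    [0, 0.004, -0.003, -0.316, 0],
    [-1, 0.004, -0.003, -0.316, 0],
    [-1, 0.004, -0.003, -0.316, 0],
    [-1, 0.004, -0.003, -0.316, 0],
    [-1, 0.004, -0.003, -0.316, 0],
    [-1, 0.004, -0.003, -0.316, 0],
    [-1, 0.004, -0.003, -0.316, 0],
    [-1, 0.004, -0.003, -0.316, 0],
    [-1, 0.004, -0.003, -0.316, 0]
  ]
}}

```text
time_s: 3.25
position: [0.497, 0.0619, 0.1519]
tcp_rot: [[-0.99, -0.139, 0.0], [-0.139, 0.99, -0.0], [-0.0, -0.0, -1.0]]
force: [-0.6, -0.0, 4.5]
opening: 0.178
grasp_force: 30.0
```

Run:
```python
from rig import *
s=read_state();print(s["time_s"],s["joint_positions"],s["position"],s["force"],s["moment"],s["opening"],s["grasp_force"])
```

```text
3.25 [-5.69951878e+00  2.75731088e+01  1.04207287e+02 -2.01474577e-03
  4.81906643e+01 -1.03686408e+02] [0.4970021  0.06194044 0.15188787] [-5.74811237e-01 -4.10141498e-03  4.53290775e+00] [0.07238695 0.20747756 0.02543289] 0.177821072945096 30.001010047271848
```

Emit:
{"api": "step_arm", "payload": {
  "targets": [
    [-1, 0, 0, 0, 0.03],
    [-1, 0, 0, 0, 0.07],
    [-1, 0, 0, 0, 0.11],
    [-1, 0, 0, 0, 0.15],
    [-1, 0, 0, 0, 0.19],
    [-1, 0, 0, 0, 0.22],
    [-1, 0, 0, 0, 0.24],
    [-1, 0, 0, 0, 0.25],
    [-1, 0, 0, 0, 0.258],
    [-1, 0, 0, 0, 0.264],
    [-1, 0, 0, 0, 0.27],
    [-1, 0, 0, 0, 0.27]
  ]
}}

```text
time_s: 4.45
position: [0.4974, 0.0619, 0.1519]
tcp_rot: [[-0.55, -0.835, 0.001], [-0.835, 0.55, -0.0], [-0.001, -0.001, -1.0]]
force: [0.7, 0.1, 4.9]
opening: 0.183
grasp_force: 30.0
```

```bash
cat > st.py <<'E'
from rig import *
import numpy as np
s=read_state();R=s["tcp_rot"];print(s["time_s"],s["joint_positions"].round(2),s["position"].round(4),"F",s["force"].round(2),"M",s["moment"].round(3),s["opening"],s["grasp_force"],"yaw",np.degrees(np.arctan2(R[1,1],R[0,1])))
E
python3 st.py
```

```text
4.45 [  -5.7    27.58  104.19   -0.     48.15 -152.33] [0.4974 0.0619 0.1519] F [0.7  0.08 4.88] M [0.055 0.051 0.01 ] 0.1829171539635586 30.000740778632462 yaw 146.6319089444123
```

Emit:
{"api": "step_arm", "payload": {
  "targets": [
    [-1, 0, 0, 0, 0.006],
    [-1, 0, 0, 0, 0.011],
    [-1, 0, 0, 0, 0.017],
    [-1, 0, 0, 0, 0.017]
  ]
}}

```text
time_s: 4.85
position: [0.4974, 0.0619, 0.1519]
tcp_rot: [[-0.505, -0.863, 0.001], [-0.863, 0.505, -0.0], [-0.001, -0.001, -1.0]]
force: [0.2, -0.1, 6.2]
opening: 0.181
grasp_force: 30.0
```

```bash
python3 st.py
```

```text
4.85 [-5.7000e+00  2.7590e+01  1.0419e+02 -1.0000e-02  4.8140e+01 -1.5539e+02] [0.4974 0.0619 0.1519] F [ 0.22 -0.08  6.18] M [0.093 0.034 0.008] 0.18080200421895237 30.00075758434832 yaw 149.68918424252655
```

```bash
python3 - <<'E'
from rig import *
import cv2,pickle,numpy as np
c=capture("wrist");pickle.dump(c,open("w2.pkl","wb"));a=c["color"][:,:,::-1]
s=capture("side");pickle.dump(s,open("s2.pkl","wb"));b=s["color"][180:290,225:335,::-1]
o=np.zeros((384,800,3),np.uint8);o[:,:416]=a[:,50:466];o[:,416:]=cv2.resize(b,(384,384),interpolation=cv2.INTER_CUBIC)
cv2.imwrite("pics/w2.png",cv2.convertScaleAbs(o,alpha=1.4))
E
python3 st.py
```

```text
4.95 [-5.7000e+00  2.7590e+01  1.0419e+02 -1.0000e-02  4.8150e+01 -1.5537e+02] [0.4974 0.0619 0.1519] F [1.18 0.32 4.74] M [ 0.054 -0.034 -0.018] 0.18084534520070092 30.000907690264285 yaw 149.68431137626396
```

View pics/w2.png

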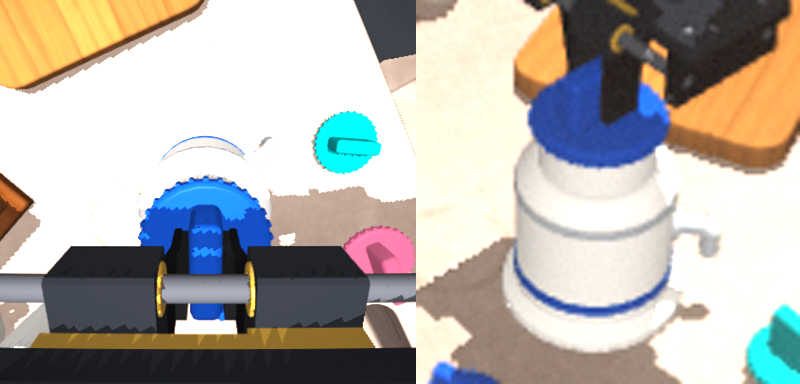

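The left half shows the bar still square between the pads at about (206,270), so the cap is following the gripper. No stop torque has shown yet, so I'll turn a little further.

Emit:
{"api": "step_arm", "payload": {
  "targets": [
    [-1, 0, 0, 0, 0.006],
    [-1, 0, 0, 0, 0.011],
    [-1, 0, 0, 0, 0.017],
    [-1, 0, 0, 0, 0.017]
  ]
}}

```text
time_s: 5.35
position: [0.4976, 0.0619, 0.1519]
tcp_rot: [[-0.458, -0.889, 0.002], [-0.889, 0.458, -0.0], [-0.001, -0.002, -1.0]]
force: [1.3, -0.2, 5.5]
opening: 0.182
grasp_force: 30.0
```

```bash
python3 st.py;  python3 - <<'E'
import pickle,cv2
from h import *
# bar edge columns along rows in wrist images
c=pickle.load(open("w2.pkl","rb"))["color"].astype(int)
for v in range(206,246,5):
    r=c[v,230:290];print(v,''.join('%4d'%x for x in r[::3,2]))
E
```

```text
5.35 [  -5.7    27.59  104.18   -0.     48.13 -158.46] [0.4976 0.0619 0.1519] F [ 1.33 -0.21  5.46] M [ 0.074 -0.022 -0.036] 0.18234100294574118 30.000648172572255 yaw 152.7614202557778
206  240 241 240 241 234 132 114 116 117 117 117 117 148 242 240 240 240 240 239 239
211  143 145 145 145  95 100 121 123 123 123 121 122 109  99 241 239 239 239 239 239
216  145 145 144 142  92 118 126 127 127 126 126 125 113  99 143 240 240 239 239 240
221  144 145 146 134  93 126 128 130 130 125 130 129 118 104 144 144 144 165 143 142
226  145 143 143 102 102 171 133 186 184 185 184 183 165 122 119 144 143 145 145 144
231   12  34  34  98 175 231 222 173 234 169 140 235 181 204  85  33  41  13  13  96
236   14  19  19 103 130 138 143 144 143 143 143 143 138 128  84  20  20  12  10  38
241   13  19  18 101 130 139 143 143 143 143 143 143 138 129  82  19  24  15  13  11
```

Run:
```python
from rig import *
import pickle,cv2
from h import *
print(read_state()["tau"].round(3))
M=[];T=[]
c=capture("wrist");pickle.dump(c,open("w3.pkl","wb"))
for i in range(6):
    s=read_state();M.append(s["moment"]);T.append(s["tau"]);capture("side")
print(np.mean(M,0),np.std(M,0),np.mean(T,0).round(3))
for n in("w2","w3"):
    a=pickle.load(open(n+".pkl","rb"))["color"]
    cv2.imwrite(f"pics/{n}c.png",0*a) if 0 else None
a=[cv2.resize(pickle.load(open(n+".pkl","rb"))["color"][165:335,180:330,::-1],None,fx=2.6,fy=2.6,interpolation=cv2.INTER_CUBIC) for n in("w2","w3")]
cv2.imwrite("pics/cmp.png",cv2.convertScaleAbs(np.hstack(a),alpha=1.5,beta=10))
```

```text
[  0.172 -33.681 -10.325  -0.086   0.216  -0.073]
[ 0.07333126 -0.01323834 -0.01092024] [0.02421023 0.02725986 0.02481777] [ 1.7600e-01 -3.3680e+01 -1.0325e+01 -7.7000e-02  2.1600e-01 -1.5000e-02]
```

View pics/cmp.png

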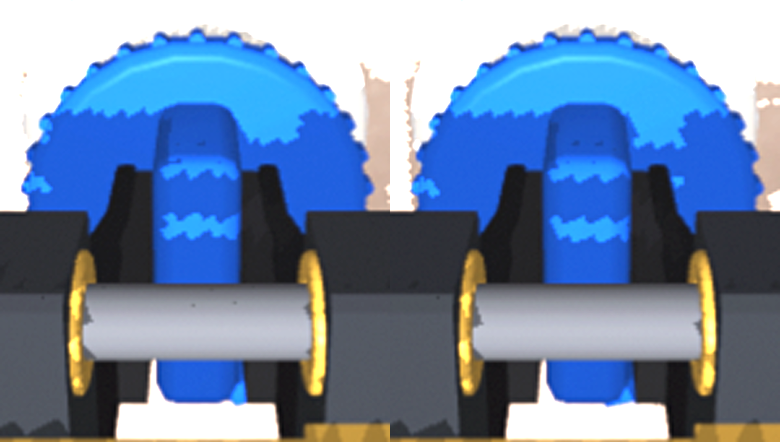

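Emit:
{"api": "step_arm", "payload": {
  "targets": [
    [-1, 0, 0, 0, 0.006],
    [-1, 0, 0, 0, 0.012],
    [-1, 0, 0, 0, 0.018],
    [-1, 0, 0, 0, 0.018]
  ]
}}

```text
time_s: 6.1
position: [0.4978, 0.0619, 0.1519]
tcp_rot: [[-0.407, -0.914, 0.002], [-0.914, 0.407, -0.0], [-0.001, -0.002, -1.0]]
force: [1.8, 1.0, 5.2]
opening: 0.18
grasp_force: 30.0
```

```bash
python3 st.py;  python3 - <<'E'
from rig import *
print(read_state()["tau"].round(3))
E
```

```text
6.1 [  -5.7    27.59  104.17    0.     48.12 -161.69] [0.4978 0.0619 0.1519] F [1.78 1.   5.22] M [ 0.052 -0.116 -0.024] 0.17950199909075662 30.000768858008087 yaw 155.99597952687736
[  0.165 -33.626  -9.928  -0.118   0.393  -0.079]
```

Emit:
{"api": "step_arm", "payload": {
  "targets": [
    [-1, 0, 0, 0.002, 0],
    [-1, 0, 0, 0.004, 0],
    [-1, 0, 0, 0.006, 0],
    [-1, 0, 0, 0.008, 0],
    [-1, 0, 0, 0.008, 0]
  ]
}}

```text
time_s: 6.6
position: [0.4971, 0.0616, 0.1533]
tcp_rot: [[-0.407, -0.913, 0.0], [-0.913, 0.407, -0.001], [0.001, -0.001, -1.0]]
force: [2.1, -3.0, -3.6]
opening: 0.179
grasp_force: 30.0
```

```bash
python3 st.py
```

```text
6.6 [-5.7100e+00  2.7440e+01  1.0412e+02 -5.0000e-02  4.8410e+01 -1.6165e+02] [0.4971 0.0616 0.1533] F [ 2.12 -3.02 -3.57] M [-0.543 -0.613 -0.044] 0.17858921046509557 29.99935894506052 yaw 155.97123116699106
```

Emit:
{"api": "step_arm", "payload": {
  "targets": [
    [-1, 0, 0, 0.002, 0],
    [-1, 0, 0, 0.004, 0],
    [-1, 0, 0, 0.004, 0]
  ]
}}

```text
time_s: 6.9
position: [0.4971, 0.0617, 0.1546]
tcp_rot: [[-0.407, -0.913, 0.001], [-0.913, 0.407, -0.001], [0.0, -0.001, -1.0]]
force: [2.5, -3.5, -3.7]
opening: 0.184
grasp_force: 30.0
```

```bash
python3 st.py
```

```text
6.9 [-5.7100e+00  2.7320e+01  1.0407e+02 -4.0000e-02  4.8580e+01 -1.6165e+02] [0.4971 0.0617 0.1546] F [ 2.48 -3.47 -3.75] M [-0.701 -0.653 -0.018] 0.18439118486711303 29.999473567586392 yaw 155.96529505564737
```

Emit:
{"api": "step_arm", "payload": {
  "targets": [
    [-1, 0, 0, 0.002, 0],
    [-1, 0, 0, 0.004, 0],
    [-1, 0, 0, 0.006, 0],
    [-1, 0, 0, 0.008, 0],
    [-1, 0, 0, 0.008, 0]
  ]
}}

```text
time_s: 7.4
position: [0.4971, 0.0617, 0.1566]
tcp_rot: [[-0.407, -0.913, 0.001], [-0.913, 0.407, -0.001], [0.0, -0.001, -1.0]]
force: [3.8, -3.7, -3.0]
opening: 0.181
grasp_force: 30.0
```

```bash
python3 st.py;  python3 - <<'E'
from rig import *
import pickle,cv2
from h import *
s=capture("side");c=capture("wrist");pickle.dump(c,open("w4.pkl","wb"))
a=cv2.resize(c["color"][165:335,180:330,::-1],(390,442),interpolation=cv2.INTER_CUBIC)
b=cv2.resize(s["color"][190:300,230:330,::-1],(402,442),interpolation=cv2.INTER_CUBIC)
cv2.imwrite("pics/l1.png",cv2.convertScaleAbs(np.hstack([a,b]),alpha=1.5,beta=10))
E
```

```text
7.4 [-5.7100e+00  2.7120e+01  1.0397e+02 -5.0000e-02  4.8870e+01 -1.6165e+02] [0.4971 0.0617 0.1566] F [ 3.78 -3.66 -2.98] M [-0.743 -0.615  0.044] 0.18118041922368597 29.99948584008962 yaw 155.97147761089707
```

View pics/l1.png

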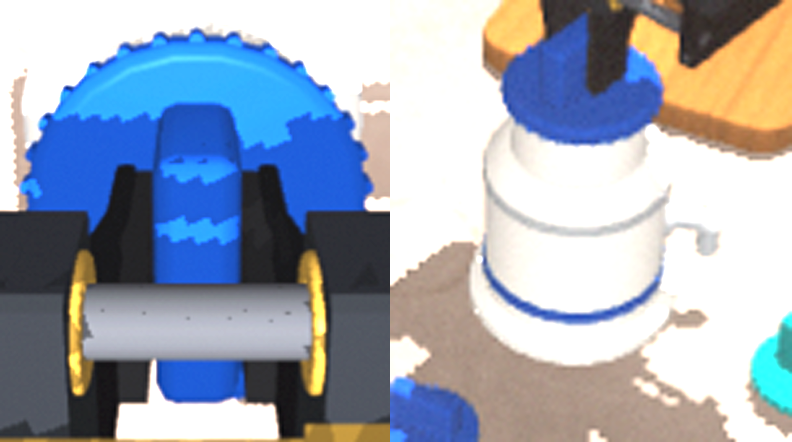

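The cap has risen 4.7 mm with the bar unmoved in the pads, and only about 3 N of rubbing shows, so it is unlocked. The side view shows a gap opening under the disc. I'll keep lifting gently.

Emit:
{"api": "step_arm", "payload": {
  "targets": [
    [-1, 0.001, -0.001, 0.006, 0],
    [-1, 0.002, -0.002, 0.012, 0],
    [-1, 0.002, -0.002, 0.02, 0],
    [-1, 0.002, -0.002, 0.028, 0],
    [-1, 0.002, -0.002, 0.036, 0],
    [-1, 0.002, -0.002, 0.044, 0],
    [-1, 0.002, -0.002, 0.044, 0]
  ]
}}

```text
time_s: 8.2
position: [0.4966, 0.062, 0.1677]
tcp_rot: [[-0.407, -0.913, -0.001], [-0.913, 0.407, 0.001], [-0.0, 0.001, -1.0]]
force: [0.5, -0.2, -0.5]
opening: 0.181
grasp_force: 30.0
```

```bash
python3 st.py
```

```text
8.2 [-5.720e+00  2.608e+01  1.034e+02  4.000e-02  5.059e+01 -1.617e+02] [0.4966 0.062  0.1677] F [ 0.52 -0.2  -0.5 ] M [ 0.057  0.088 -0.022] 0.18132917150591654 29.999693892896175 yaw 155.95575689700448
```

Emit:
{"api": "step_arm", "payload": {
  "targets": [
    [-1, 0, 0, 0.04, 0],
    [-1, 0, 0, 0.1, 0],
    [-1, 0, 0, 0.16, 0],
    [-1, 0, 0, 0.22, 0],
    [-1, 0, 0, 0.28, 0],
    [-1, 0, 0, 0.32, 0],
    [-1, 0, 0, 0.35, 0],
    [-1, 0, 0, 0.35, 0],
    [-1, 0, 0, 0.35, 0],
    [-1, 0, 0, 0.35, 0],
    [-1, 0, 0, 0.35, 0],
    [-1, 0, 0, 0.35, 0]
  ]
}}

```text
time_s: 9.4
position: [0.4971, 0.0615, 0.2545]
tcp_rot: [[-0.408, -0.913, -0.001], [-0.913, 0.408, 0.0], [0.0, 0.001, -1.0]]
force: [-0.4, -0.7, -1.1]
opening: 0.18
grasp_force: 30.0
```

```bash
python3 st.py;  python3 - <<'E'
from rig import *
import cv2
from h import *
s=capture("side");cv2.imwrite("pics/f.png",cv2.resize(cv2.convertScaleAbs(s["color"][90:300,170:400,::-1],alpha=1.3),None,fx=2.5,fy=2.5))
E
```

```text
9.4 [  -5.75   18.91   97.89    0.     63.26 -161.7 ] [0.4971 0.0615 0.2545] F [-0.39 -0.71 -1.14] M [0.069 0.078 0.007] 0.1804389025203696 29.99969231430441 yaw 155.94996668394654
```

View pics/f.png

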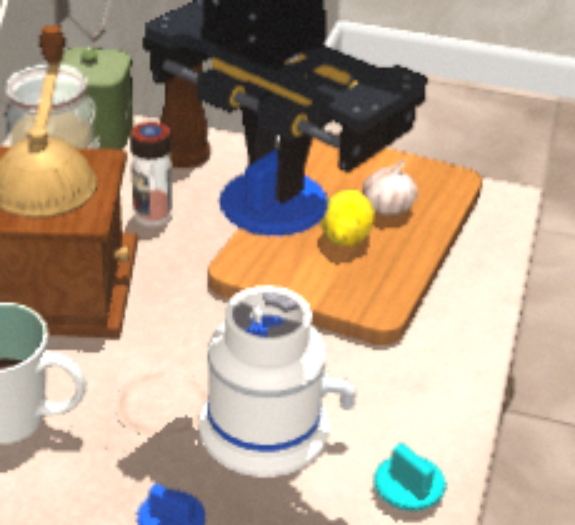

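The picture shows the cap gripped and level at about (275,200), above the open neck at (268,315). Nothing else has moved.

```bash
python3 -c "
from rig import *
print(hand_in())"
```

```text
the job is handed in; nothing more can be done
None
```

I turned the cap anticlockwise and it lifted free with little force; it is now held still and level about 10 cm above the neck and the job is handed in, though I never felt the firm stop (I turned about 58°, not 48°) and one picture shows blue inside the open neck that I did not identify.

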